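# Find the tired spring mount and fold its tag

### The arm

A 6-joint arm with a two-finger parallel gripper is mounted at the origin on the work surface. World frame = base frame: x ahead of the robot, y to its left, z up, the work surface at z = 0. Lengths are in m, angles in rad, forces in N, time in s.
With the tool pointing down it reaches from about 0.375 to 0.75 m from the base axis. Payload 9 kg.
Tool frame: the origin (TCP) lies on the centre line of the jaws, within the pads' length; the fingertips stand 22 mm ahead of it and the grasp point (between the pads) lies 3 mm ahead of it; z points along the fingers, y is the line along which they close (so a half turn about z gives the same grasp; the last joint's range is limited). The gripper opens to 85 mm and grips with 20 to 120 N. Pads are 22 mm wide; open, the fingers measure 114 mm over their backs; the gripper's body (76 mm by 85 mm) begins 54 mm behind the grasp point. The pads swing forward as they close: fully open they stand 13 mm farther back than shut.
Start: joints at [-1.529, 0.104, 0.097, 1.564, 0, 1.353], TCP at [0.154, -0.58, 0.214] pointing down, gripper open.
Joint ranges: [-2.99, 2.99], [-0.84, 1.86], [-1.1, 1.16], [-1.84, 2.11], [-1.51, 1.56], [-3.14, 3.14]. Speed limits (rad/s): [2.22, 2.22, 2.57, 3.14, 3.14, 3.14].

### API

Orientations are given as a 3x3 rotation matrix whose columns are the frame's x, y, z axes.
In Python, from bench import state, vision, ctrl, nets gives the robot as it stands.
- The arm moves only by the tool apply_moves, never from a script. Its argument "commands" is a list of rows, each a list of 3 entries, a list of its own where there are three numbers: the shift along the tool's x, y, z scaled (see below), then the turn, a rotation vector about the tool's x, y, z scaled (see below), then the gripper's target within -1 to 1 (fully open at 1, half-way at 0, shut at -1). In form: [[[x, y, z], [ax, ay, az], fingers], ...]. A call has 1 to 5 rows; each row is the pose to reach, as a shift and turn from the pose commanded when the call began, along the tool's axes at that moment; what a row does not reach only later rows make up. The controller multiplies each number of a shift by 0.25 m and each number of a turn by 45 degrees. A row lasts 1/8 s, in which the tool goes at most 62.5 mm and 10.7 degrees, less where a joint would pass 70% of its speed; a pose out of reach is approached as far as the arm can. A call with a number of a shift or a turn outside -1 to 1 is refused whole. A call with a gripper value outside its range is refused whole. The fingers move at their own pace and stop on an object; the grip force is fixed at half the most. Time passes only in rows, so rows that repeat a pose let the fingers close. It gives the time, the measured TCP pose, the force, the opening and the grip force at its end, in the units of the state.
- state(): the state, without advancing time (a new reading comes with each control period).
- vision.read_camera(name): name is "side" or "top" or "wrist"; returns the picture (384x512x3 uint8, blue, green, red); there is no depth.
- vision.camera_params(name): a dict with "intrinsics" (3x3 intrinsics, pixels), "cam_to_world" (4x4, takes a point from camera to world coordinates). Camera axes: x right, y up, looking along -z (the intrinsics and any distortion apply to the point x, -y, -z); pixel columns grow to the right and rows downward; lengths in m; the calibration is good to about 2 mm. A picture is of the moment at which its call begins: read the wrist's pose just before it. camera_params takes no time and is no camera call; for the wrist camera it gives the pose at the moment of the call.
- ctrl.close_job(): hands the job in; it is judged then, once.
Trained networks look in the newest picture that a camera, given by its name, has taken for a name from the list of things; names that differ only in an ending like _2 or _b are one class to them, and where a whole thing is asked for, a point or a joint stands for the part that bears it (a point fixed in the world has none). Each returns a list of dicts, best first, with "p" (0 to 1); they miss things now and then, are a little off and sometimes report something else, mostly with a low value. They report only what shows in the picture. A call takes as long as a camera call. They do not tell look-alikes from the thing itself.
- nets.search_frame(query, camera): "location" ([x, y, z] in m, in the coordinates of the camera as it stood for that picture, good to about 4 mm: the middle of the surface that is visible of it).
- nets.cut_out(query, camera): "pixels" (384x512 bool, what is visible of it).
- nets.tip_of(query, camera): "location" ([x, y, z] in m, in the coordinates of the camera as it stood for that picture, good to about 4 mm: a listed point, or the origin of a listed thing).
The state is a dict: "time_s": time; "q": joint angles; "qvel": joint speeds; "joint_torque": joint torques, N m; "tool_pos": TCP position; "orientation": TCP orientation; "force": force on the tool from outside, world axes, zero at the start; "moment": the same for the moment, N m; "grip_width": finger opening in m; "grasp_force": force on a finger pad.
Only numpy, scipy, OpenCV 4.12 (cv2) and the standard library are available. Lean on these libraries where they do the work, as an engineer would, in place of code of your own. Each camera call takes 0.05 s, during which the arm holds its last target. There are 200 camera calls.

### The job

One of the three spring machine mounts on the bench has gone soft: press each of the three rubber pads well down with the fingertips to feel how easily it gives, and after all three have been pressed push the hinged tag of the softest mount down flat. Leave the other two tags standing up. Do not lift the mounts, shift them or tip them over, and leave the loose tube, bar and angle iron where they are.

Things in the scene. Friction and masses are not known exactly. Their poses are not given: they have to be found in the camera images.
- mount_a: One of three look-alike spring mounts (places swapped at random; names say nothing of softness), loose, about 0.8 kg, on the bench. Dark steel base plate, 8 mm thick, x -50 to 100, y -40 to 40 mm; on it a 66 mm round cup 21 mm high, a coil spring, a 60 mm round cap with a rubber pad, and a hinged tag. Origin: on the bench, on the pad's axis; x points along the plate from pad to tag, z up.
- pad_top_a (a point): Centre of the top face of mount_a's round black rubber pad (52 mm across); 62 mm above the bench when not pressed, moves down with the pad.
- pad_a (a joint): How far mount_a's pad is down, m: 0 untouched, 0.014 at the stop. The spring resists more with depth: fully down takes 5 to 19 N; at 4 N the softest goes about 11 mm, the others 1.5 to 3.5 mm. The guide drags: a pressed pad springs back only to 1.5 to 2 mm (softest: 5 mm) below where it began, and stays there.
- tag_a (a joint): Angle of mount_a's tag, rad: 0 raised (sloping up at 31 degrees, away from the pad), 0.55 folded down flat over the base plate. Starts between 0 and 0.1. It stays where it is left; 1 to 4 N pushes it.
- tag_face_a (a point): Point on the upper face of mount_a's tag, an aluminium plate 42 x 36 x 3 mm. Its hinge is parallel to the mount's y, 44 mm from the pad's axis along the mount's x, 12.5 mm above the bench; this point is 32 mm, the free edge 44 mm from the hinge. Flat, the tag's upper face is 14 mm above the bench.
- mount_b: One of three look-alike spring mounts (places swapped at random; names say nothing of softness), loose, about 0.8 kg, on the bench. Dark steel base plate, 8 mm thick, x -50 to 100, y -40 to 40 mm; on it a 66 mm round cup 21 mm high, a coil spring, a 60 mm round cap with a rubber pad, and a hinged tag. Origin: on the bench, on the pad's axis; x points along the plate from pad to tag, z up.
- pad_top_b (a point): Centre of the top face of mount_b's round black rubber pad (52 mm across); 62 mm above the bench when not pressed, moves down with the pad.
- pad_b (a joint): How far mount_b's pad is down, m: 0 untouched, 0.014 at the stop. The spring resists more with depth: fully down takes 5 to 19 N; at 4 N the softest goes about 11 mm, the others 1.5 to 3.5 mm. The guide drags: a pressed pad springs back only to 1.5 to 2 mm (softest: 5 mm) below where it began, and stays there.
- tag_b (a joint): Angle of mount_b's tag, rad: 0 raised (sloping up at 31 degrees, away from the pad), 0.55 folded down flat over the base plate. Starts between 0 and 0.1. It stays where it is left; 1 to 4 N pushes it.
- tag_face_b (a point): Point on the upper face of mount_b's tag, an aluminium plate 42 x 36 x 3 mm. Its hinge is parallel to the mount's y, 44 mm from the pad's axis along the mount's x, 12.5 mm above the bench; this point is 32 mm, the free edge 44 mm from the hinge. Flat, the tag's upper face is 14 mm above the bench.
- mount_c: One of three look-alike spring mounts (places swapped at random; names say nothing of softness), loose, about 0.8 kg, on the bench. Dark steel base plate, 8 mm thick, x -50 to 100, y -40 to 40 mm; on it a 66 mm round cup 21 mm high, a coil spring, a 60 mm round cap with a rubber pad, and a hinged tag. Origin: on the bench, on the pad's axis; x points along the plate from pad to tag, z up.
- pad_top_c (a point): Centre of the top face of mount_c's round black rubber pad (52 mm across); 62 mm above the bench when not pressed, moves down with the pad.
- pad_c (a joint): How far mount_c's pad is down, m: 0 untouched, 0.014 at the stop. The spring resists more with depth: fully down takes 5 to 19 N; at 4 N the softest goes about 11 mm, the others 1.5 to 3.5 mm. The guide drags: a pressed pad springs back only to 1.5 to 2 mm (softest: 5 mm) below where it began, and stays there.
- tag_c (a joint): Angle of mount_c's tag, rad: 0 raised (sloping up at 31 degrees, away from the pad), 0.55 folded down flat over the base plate. Starts between 0 and 0.1. It stays where it is left; 1 to 4 N pushes it.
- tag_face_c (a point): Point on the upper face of mount_c's tag, an aluminium plate 42 x 36 x 3 mm. Its hinge is parallel to the mount's y, 44 mm from the pad's axis along the mount's x, 12.5 mm above the bench; this point is 32 mm, the free edge 44 mm from the hinge. Flat, the tag's upper face is 14 mm above the bench.
- tube: Bystander: loose upright steel tube, 60 mm across, 130 mm tall. Origin at the centre of its underside.
- square_bar: Bystander: loose steel bar lying on the bench, 140 mm long (its y), 30 mm wide, 25 mm high. Origin at the centre of its underside.
- angle_iron: Bystander: loose dark angle iron lying on the bench, 110 mm long (its y), 35 mm wide, 35 mm high. Origin at the centre of its underside.
Mind the look-alikes: they are no part of the job. Leave any orange or turquoise look-alike of the mount_a alone. Leave any green or purple look-alike of the mount_c alone.

How it is judged:
On the way, in this order (a step that is already met when the one before it is completed fails the run):
1. all three pads have been pressed down, in any order (each at least 1 mm, the softest at least 2.5 mm; a pressed pad stays a little low) (value of joint each of pad_a, pad_b, pad_c above 0.001 m and value of joint any of pad_a, pad_b, pad_c above 0.0025 m), for 0.1 s.
2. then the tag of the softest mount, the one whose pad stays more than 2.5 mm low, is pushed down flat (((value of joint tag_a above 0.42 rad and value of joint pad_a above 0.0025 m) or (value of joint tag_b above 0.42 rad and value of joint pad_b above 0.0025 m) or (value of joint tag_c above 0.42 rad and value of joint pad_c above 0.0025 m))), for 0.2 s.
At the end, for the whole second after the job is handed in: The tag of the softest mount (its released pad stays over 2.5 mm low, the firmer ones less) is flat (over 0.42 of 0.55 rad), the other tags up (under 0.28 rad), the mounts upright, at rest, within 25 mm of their starts, and the tube, bar and angle iron within 20 mm of theirs ((((value of joint tag_a above 0.42 rad and value of joint pad_a above 0.0025 m) and value of joint each of tag_b, tag_c below 0.28 rad and value of joint each of pad_b, pad_c below 0.0025 m) or ((value of joint tag_b above 0.42 rad and value of joint pad_b above 0.0025 m) and value of joint each of tag_a, tag_c below 0.28 rad and value of joint each of pad_a, pad_c below 0.0025 m) or ((value of joint tag_c above 0.42 rad and value of joint pad_c above 0.0025 m) and value of joint each of tag_a, tag_b below 0.28 rad and value of joint each of pad_a, pad_b below 0.0025 m)) and distance of each of mount_a, mount_b, mount_c from where it was at the start of the episode below 0.025 m and angle between each of mount_a, mount_b, mount_c's own z axis and vertical below 0.1 rad and linear speed of each of mount_a, mount_b, mount_c below 0.02 m/s and distance of each of tube, square_bar, angle_iron from where it was at the start of the episode below 0.02 m); the robot touches nothing.
It fails at once if a tag is pushed down on a firmer mount, or before its pad has been pressed ((value of joint tag_a above 0.28 rad and value of joint pad_a below 0.0025 m) or (value of joint tag_b above 0.28 rad and value of joint pad_b below 0.0025 m) or (value of joint tag_c above 0.28 rad and value of joint pad_c below 0.0025 m)).
It fails at once if a mount is lifted, tipped or shifted more than 25 mm (height (world z) of any of mount_a, mount_b, mount_c above 0.01 m or angle between any of mount_a, mount_b, mount_c's own z axis and vertical above 0.15 rad or distance of any of mount_a, mount_b, mount_c from where it was at the start of the episode above 0.025 m).
It fails at once if a bystander is moved more than 20 mm (distance of any of tube, square_bar, angle_iron from where it was at the start of the episode above 0.02 m).
It also fails if it takes over 54 s, if anything falls off the work surface, if the arm or the gripper's body presses on something with over 40 N, if the wrist force passes 120 N, or if a joint passes its speed limit or range.

## Working session

There is one attempt and no reset: what is moved stays moved. The work goes in short steps, Python scripts to look and compute and a tool call to move; the robot and the scene stay as the last step left them, time stands still between calls to the robot, and variables do not carry over. Pictures are saved under pics/ and viewed, at most 10 in all, crops included, and the job is handed in when it is done.

Besides the shell and the picture viewer there is one more tool, called after "Request:" as a command line: name --argument value ..., lists and objects as JSON in quotes. apply_moves: Moves the arm, as the interface text tells. Its arguments: {"type":"object","properties":{"commands":{"type":"array"}},"required":["commands"]}

```bash
mkdir -p pics; cat > h.py <<'E'
import numpy as np, cv2
from bench import state, vision, ctrl, nets
def w(cam,p):
    T=np.array(vision.camera_params(cam)["cam_to_world"]); return (T@np.r_[p,1])[:3]
E
python3 - <<'E'
from h import *
for c in ("top","side"):
    cv2.imwrite(f"pics/{c}0.png",vision.read_camera(c))
    for q in ("pad_top_a","tag_face_a","mount_a","tube","square_bar","angle_iron"):
        print(c,q,[(np.round(w(c,d["location"]),3).tolist(),round(d["p"],2)) for d in nets.tip_of(q,c)])
s=state();print(s["time_s"],s["tool_pos"],s["orientation"],s["force"],s["grip_width"])
E
```

```text
top pad_top_a [([0.311, 0.469, 0.064], 0.94), ([0.488, -0.389, 0.062], 0.79), ([0.338, -0.308, 0.065], 0.78), ([0.186, 0.292, 0.06], 0.7), ([0.522, 0.22, 0.063], 0.69), ([0.487, -0.25, 0.061], 0.66)]
top tag_face_a [([0.599, 0.231, 0.029], 0.7), ([0.27, -0.281, 0.035], 0.7), ([0.526, -0.445, 0.034], 0.62), ([0.564, 0.013, 0.03], 0.6), ([0.171, 0.357, 0.031], 0.57), ([0.522, 0.219, 0.001], 0.56), ([0.557, -0.239, 0.028], 0.46), ([0.377, 0.451, 0.033], 0.42)]
top mount_a [([0.523, 0.221, -0.001], 0.93), ([0.185, 0.29, 0.003], 0.91), ([0.486, -0.245, 0.001], 0.9), ([0.489, -0.386, 0.001], 0.83), ([0.492, 0.0, -0.002], 0.82), ([0.338, -0.307, -0.0], 0.76), ([0.314, 0.469, 0.0], 0.72), ([0.352, 0.242, 0.003], 0.34)]
top tube [([0.781, 0.165, 0.0], 0.63)]
top square_bar [([0.783, -0.198, 0.001], 0.76)]
top angle_iron [([0.35, 0.241, 0.002], 0.65), ([0.49, 0.001, 0.064], 0.22)]
side pad_top_a [([0.311, 0.463, 0.062], 0.86), ([0.525, 0.223, 0.063], 0.78), ([0.485, -0.248, 0.064], 0.78), ([0.19, 0.291, 0.064], 0.69), ([0.495, -0.002, 0.065], 0.68), ([0.488, -0.392, 0.06], 0.55), ([0.341, -0.3
[... 176 characters left out ...]
29], 0.47), ([0.57, 0.013, 0.031], 0.41)]
side mount_a [([0.311, 0.467, -0.001], 0.98), ([0.341, -0.304, 0.004], 0.79), ([0.486, -0.248, 0.001], 0.76), ([0.527, 0.22, 0.002], 0.75), ([0.486, -0.387, 0.003], 0.67), ([0.185, 0.289, 0.006], 0.62), ([0.498, -0.004, 0.002], 0.58)]
side tube [([0.784, 0.164, -0.001], 0.97)]
side square_bar [([0.791, -0.197, 0.005], 0.69)]
side angle_iron [([0.355, 0.237, 0.003], 0.96), ([0.593, 0.234, 0.03], 0.16)]
0.7 [ 0.15413789 -0.57989779  0.2139258 ] [[ 9.66441590e-01  2.56886461e-01  7.96204463e-06]
 [ 2.56886461e-01 -9.66441585e-01 -9.18107147e-05]
 [-1.58900786e-05  9.07750345e-05 -9.99999996e-01]] [ 0.73529619 -1.22547838  0.27540074] 0.08516137920681141
```

View pics/top0.png

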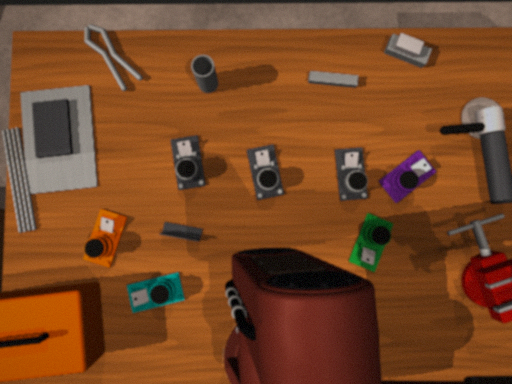

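View pics/side0.png

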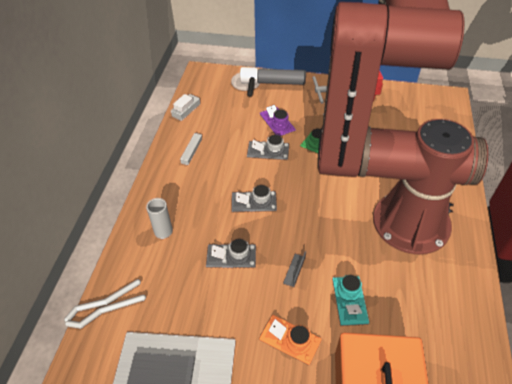

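```bash
python3 - <<'E'
from h import *
im=cv2.imread("pics/top0.png")
P=vision.camera_params("top");K=np.array(P["intrinsics"]);T=np.linalg.inv(np.array(P["cam_to_world"]))
for p in [(.311,.467,.062),(.523,.22,.062),(.486,-.247,.062),(.488,-.389,.062),(.34,-.307,.062),(.187,.291,.062),(.494,0,.062)]:
    c=(T@np.r_[p,1])[:3]; u=K@[c[0],-c[1],-c[2]]; print(p,np.round(u[:2]/u[2]))
E
```

```text
(0.311, 0.467, 0.062) [ 94. 248.]
(0.523, 0.22, 0.062) [186. 168.]
(0.486, -0.247, 0.062) [357. 180.]
(0.488, -0.389, 0.062) [409. 179.]
(0.34, -0.307, 0.062) [381. 234.]
(0.187, 0.291, 0.062) [159. 294.]
(0.494, 0, 0.062) [267. 178.]
```

Top view: the three dark mounts have their pads at px (186,168), (267,178) and (355,180), with tags pointing up the image (+x). The orange, turquoise, green and purple ones are look-alikes. I start with the mount at (0.486,-0.247).

Request:
apply_moves --commands '[[[0.8,-0.48,0],[0,0,0.33],-1],[[0.8,-0.48,0],[0,0,0.33],-1],[[0.8,-0.48,0],[0,0,0.33],-1],[[0.8,-0.48,0],[0,0,0.33],-1]]'

```text
time_s: 1.2
tool_pos: [0.3181, -0.4107, 0.2142]
orientation: [[1.0, 0.002, 0.0], [0.002, -1.0, -0.001], [0.0, 0.001, -1.0]]
force: [-0.0, -0.5, -0.4]
grip_width: 0.0125
grasp_force: 0.0
```

```bash
python3 - <<'E'
from h import *
s=state();print(s["time_s"],s["tool_pos"],s["orientation"],s["force"],s["grip_width"],s["q"])
E
```

```text
1.2 [ 0.31805228 -0.41071061  0.21420037] [[ 9.99998738e-01  1.52254274e-03  4.54754659e-04]
 [ 1.52278915e-03 -9.99998694e-01 -5.42008989e-04]
 [ 4.53928833e-04  5.42700801e-04 -9.99999750e-01]] [-0.00601813 -0.50242205 -0.35542864] 0.012500157058483962 [-1.16414647e+00 -1.42709421e-01 -1.46111084e-01  1.56671698e+00
  2.03286589e-04  1.97592359e+00]
```

Request:
apply_moves --commands '[[[0.676,-0.66,0],[0,0,0],-1],[[0.676,-0.66,0],[0,0,0],-1],[[0.676,-0.66,0.1],[0,0,0],-1],[[0.676,-0.66,0.4],[0,0,0],-1],[[0.676,-0.66,0.4],[0,0,0],-1]]'

```text
time_s: 1.82
tool_pos: [0.486, -0.2453, 0.1116]
orientation: [[1.0, 0.003, -0.001], [0.003, -1.0, 0.001], [-0.001, -0.001, -1.0]]
force: [-0.9, -0.1, 0.6]
grip_width: 0.0001
grasp_force: 0.0
```

```bash
python3 - <<'E'
from h import *
s=state();print(s["time_s"],s["tool_pos"],s["force"],s["grip_width"])
cv2.imwrite("pics/wr1.png",vision.read_camera("wrist"))
for q in ("pad_top_a","tag_face_a"):
    print(q,[(np.round(w("wrist",d["location"]),3).tolist(),round(d["p"],2)) for d in nets.tip_of(q,"wrist")])
E
```

```text
1.825 [ 0.48597536 -0.24531199  0.11160474] [-0.87378623 -0.05257138  0.56442979] 0.00011819078275854372
pad_top_a [([0.482, -0.248, 0.062], 0.85), ([0.483, -0.389, 0.061], 0.68)]
tag_face_a [([0.552, -0.244, 0.03], 0.83)]
```

View pics/wr1.png

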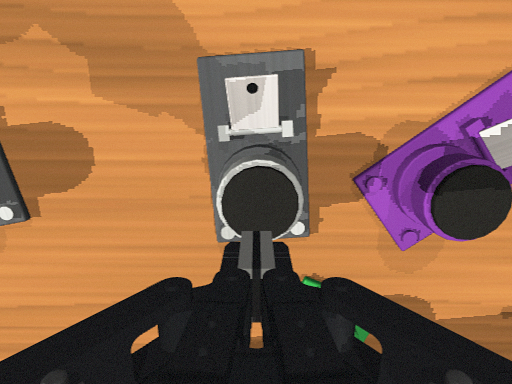

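Request:
apply_moves --commands '[[[0,0,0.08],[0,0,0],-1],[[0,0,0.12],[0,0,0],-1],[[0,0,0.136],[0,0,0],-1],[[0,0,0.136],[0,0,0],-1]]'

```text
time_s: 2.48
tool_pos: [0.4853, -0.2477, 0.0799]
orientation: [[1.0, 0.0, -0.0], [0.0, -1.0, -0.0], [-0.0, 0.0, -1.0]]
force: [0.8, -0.7, -0.4]
grip_width: 0.0002
grasp_force: 0.0
```

Request:
apply_moves --commands '[[[0,0,0.012],[0,0,0],-1],[[0,0,0.016],[0,0,0],-1],[[0,0,0.016],[0,0,0],-1]]'

```text
time_s: 2.85
tool_pos: [0.4856, -0.2475, 0.076]
orientation: [[1.0, 0.001, 0.0], [0.001, -1.0, -0.0], [0.0, 0.0, -1.0]]
force: [-0.1, -0.3, -0.4]
grip_width: 0.0003
grasp_force: 0.0
```

Request:
apply_moves --commands '[[[0,0,0.012],[0,0,0],-1],[[0,0,0.016],[0,0,0],-1],[[0,0,0.016],[0,0,0],-1]]'

```text
time_s: 3.22
tool_pos: [0.4854, -0.2474, 0.0717]
orientation: [[1.0, 0.001, -0.0], [0.001, -1.0, 0.0], [-0.0, -0.0, -1.0]]
force: [-0.5, 0.6, -0.2]
grip_width: 0.0005
grasp_force: 0.0
```

```bash
python3 - <<'E'
from h import *
F=[]
for i in range(4):
    vision.read_camera("wrist"); F.append(state()["force"])
print(np.round(F,1).tolist(),state()["tool_pos"])
cv2.imwrite("pics/wr2.png",vision.read_camera("wrist"))
E
```

```text
[[0.2, -0.0, 0.9], [0.6, -0.2, 0.5], [-0.0, 0.3, -0.3], [-0.0, 0.7, 0.2]] [ 0.48554996 -0.24749187  0.0719679 ]
```

View pics/wr2.png

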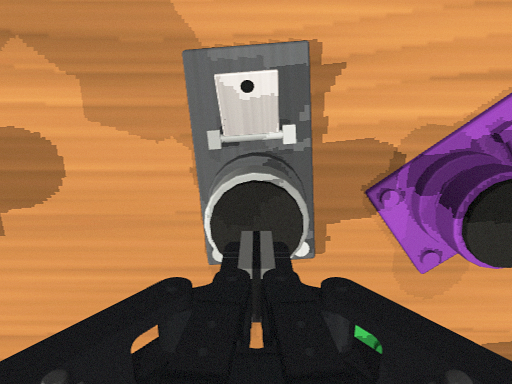

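```bash
python3 - <<'E'
from h import *
P=vision.camera_params("wrist");K=np.array(P["intrinsics"]);C=np.array(P["cam_to_world"]);T=np.linalg.inv(C)
print(K[0],C[:3,3],C[:3,2])
def pr(p):
    c=(T@np.r_[p,1])[:3]; u=K@[c[0],-c[1],-c[2]]; return np.round(u[:2]/u[2],1).tolist()
for z in (.044,.050,.056,.062): print(z,"ctr",pr((.4855,-.248,z)),"L",pr((.4855,-.248+.026,z)),"R",pr((.4855,-.248-.026,z)),"front",pr((.4855+.026,-.248,z)))
p=state()["tool_pos"]
for d in (.0,.01,.022,.03): print("tip",d,pr(np.array(p)-[0,0,d]))
for q in ("pad_top_a","tag_face_a","mount_a"):
    print(q,[(np.round(w("wrist",d["location"]),3).tolist(),round(d["p"],2)) for d in nets.tip_of(q,"wrist")])
for d in nets.cut_out("pad_top_a","wrist"):
    m=d["pixels"]; print(d["p"],np.where(m.any(0))[0][[0,-1]],np.where(m.any(1))[0][[0,-1]])
print(state()["time_s"])
E
```

```text
[335.01411246   0.         256.03437856] [ 0.55574097 -0.24709654  0.231749  ] [ 2.75416098e-01 -1.53484685e-04  9.61325101e-01]
0.044 ctr [257.6, 215.9] L [214.0, 215.9] R [301.2, 215.9] front [257.7, 173.5]
0.05 ctr [257.6, 219.6] L [212.8, 219.6] R [302.5, 219.6] front [257.7, 175.9]
0.056 ctr [257.7, 223.4] L [211.4, 223.4] R [303.9, 223.4] front [257.8, 178.6]
0.062 ctr [257.7, 227.6] L [210.0, 227.5] R [305.5, 227.6] front [257.8, 181.4]
tip 0.0 [256.8, 234.9]
tip 0.01 [256.8, 227.5]
tip 0.022 [256.7, 219.5]
tip 0.03 [256.7, 214.7]
pad_top_a [([0.485, -0.25, 0.06], 0.97)]
tag_face_a [([0.556, -0.239, 0.029], 0.84), ([0.487, -0.251, -0.003], 0.57)]
mount_a [([0.485, -0.388, -0.002], 0.94), ([0.486, -0.248, 0.002], 0.65)]
0.78 [204 309] [165 256]
0.75 [436 511] [163 269]
3.675
```

The picture shows the pad (center about px 257,228) still at its full 62 mm, so the fingertips haven't touched it yet. I'll keep going down.

Request:
apply_moves --commands '[[[0,0,0.008],[0,0,0],-1],[[0,0,0.016],[0,0,0],-1],[[0,0,0.024],[0,0,0],-1],[[0,0,0.024],[0,0,0],-1]]'

```text
time_s: 4.18
tool_pos: [0.4854, -0.2474, 0.0657]
orientation: [[1.0, 0.001, -0.0], [0.001, -1.0, 0.0], [-0.0, -0.0, -1.0]]
force: [-0.0, -0.4, -0.2]
grip_width: 0.0002
grasp_force: 0.0
```

```bash
python3 - <<'E'
from h import *
im=vision.read_camera("wrist"); a=im[130:330,150:370]; 
s=vision.read_camera("side")
P=vision.camera_params("side");K=np.array(P["intrinsics"]);T=np.linalg.inv(np.array(P["cam_to_world"]))
c=(T@np.r_[.4855,-.247,.06,1])[:3]; u=K@[c[0],-c[1],-c[2]]; x,y=(u[:2]/u[2]).astype(int);print(x,y)
b=s[max(y-60,0):y+40,x-55:x+55]
cv2.imwrite("pics/w3.png",np.hstack([cv2.resize(a,(396,360)),cv2.resize(b,(396,360),interpolation=cv2.INTER_CUBIC)]))
print(state()["force"],state()["tool_pos"])
E
```

```text
275 139
[-0.23881813 -0.18656502  0.19813986] [ 0.48550341 -0.24746504  0.06590078]
```

View pics/w3.png

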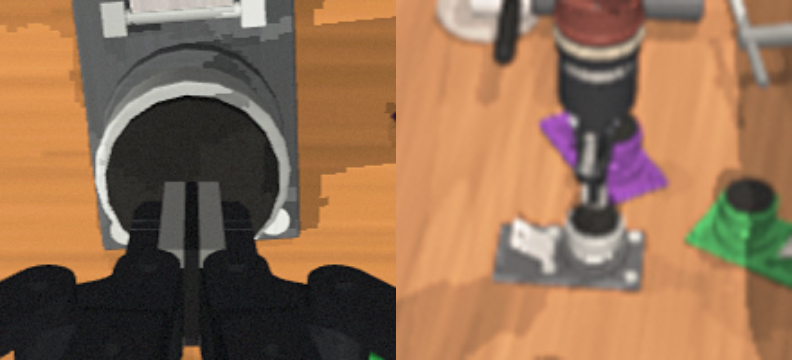

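The fingertips are just above, or just touching, the pad in the side view. I'll keep going down and watch the force.

Request:
apply_moves --commands '[[[0,0,0.008],[0,0,0],-1],[[0,0,0.016],[0,0,0],-1],[[0,0,0.016],[0,0,0],-1]]'

```text
time_s: 4.65
tool_pos: [0.4854, -0.2473, 0.0616]
orientation: [[1.0, 0.001, -0.0], [0.001, -1.0, 0.0], [-0.0, -0.0, -1.0]]
force: [0.4, 0.1, -1.1]
grip_width: 0.0005
grasp_force: 0.0
```

Request:
apply_moves --commands '[[[0,0,0.008],[0,0,0],-1],[[0,0,0.016],[0,0,0],-1],[[0,0,0.016],[0,0,0],-1]]'

```text
time_s: 5.03
tool_pos: [0.4854, -0.2473, 0.0576]
orientation: [[1.0, 0.001, -0.0], [0.001, -1.0, 0.0], [-0.0, -0.0, -1.0]]
force: [-0.0, -0.3, -0.3]
grip_width: 0.0001
grasp_force: 0.0
```

```bash
python3 - <<'E'
from h import *
im=vision.read_camera("wrist"); a=im[130:330,150:370]; 
s=vision.read_camera("side")
b=s[79:179,220:330]
cv2.imwrite("pics/w4.png",np.hstack([cv2.resize(a,(396,360)),cv2.resize(b,(396,360),interpolation=cv2.INTER_CUBIC)]))
S=state();print(S["force"],S["moment"],S["tool_pos"],S["joint_torque"],S["q"])
P=vision.camera_params("wrist");K=np.array(P["intrinsics"]);C=np.array(P["cam_to_world"]);T=np.linalg.inv(C)
print(C[:3,3])
def pr(p):
    c=(T@np.r_[p,1])[:3]; u=K@[c[0],-c[1],-c[2]]; return np.round(u[:2]/u[2],1).tolist()
for z in (.044,.048,.05,.056,.062): print(z,"L",pr((.4855,-.248+.026,z)),"R",pr((.4855,-.248-.026,z)),"front",pr((.4855+.026,-.248,z)))
for q in ("pad_top_a",):
    print(q,[(np.round(w("wrist",d["location"]),3).tolist(),round(d["p"],2)) for d in nets.tip_of(q,"wrist")])
E
```

```text
[ 0.12463641 -0.07050123  0.46848021] [ 0.04043379 -0.00240711  0.0106117 ] [ 0.48547246 -0.24743861  0.0578752 ] [ 4.79795090e-04 -4.76547146e+01  4.92613935e+01 -8.44871665e-04
 -4.37092758e-04  2.07484470e-05] [-7.11464646e-01 -3.19371467e-02 -3.25899011e-01  1.27686129e+00
 -7.90051705e-05  2.42952740e+00]
[ 0.55570787 -0.24706995  0.21764945]
0.044 L [211.0, 224.7] R [304.6, 224.8] front [257.9, 179.4]
0.048 L [210.1, 227.5] R [305.6, 227.5] front [257.9, 181.3]
0.05 L [209.6, 228.9] R [306.1, 229.0] front [257.9, 182.3]
0.056 L [208.1, 233.4] R [307.7, 233.4] front [258.0, 185.3]
0.062 L [206.4, 238.2] R [309.5, 238.2] front [258.0, 188.6]
pad_top_a [([0.487, -0.251, 0.063], 0.96)]
```

View pics/w4.png

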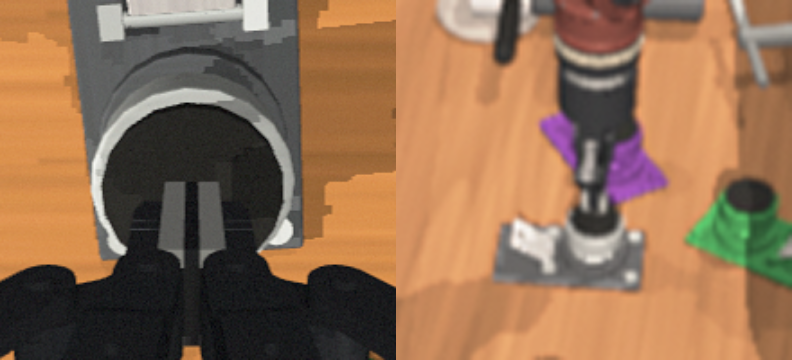

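Front pad edge at px row ~188 fits an unpressed pad at z=0.062. The tips stay on the same camera ray, so they are free above it and the real tip offset is smaller than stated. I'll continue in small steps.

Request:
apply_moves --commands '[[[0,0,0.008],[0,0,0],-1],[[0,0,0.016],[0,0,0],-1],[[0,0,0.016],[0,0,0],-1]]'

```text
time_s: 5.55
tool_pos: [0.4854, -0.2473, 0.0536]
orientation: [[1.0, 0.001, -0.0], [0.001, -1.0, 0.0], [-0.0, -0.0, -1.0]]
force: [-1.2, -0.2, 1.2]
grip_width: -0.0004
grasp_force: 0.0
```

Request:
apply_moves --commands '[[[0,0,0.008],[0,0,0],-1],[[0,0,0.016],[0,0,0],-1],[[0,0,0.016],[0,0,0],-1]]'

```text
time_s: 5.92
tool_pos: [0.4854, -0.2474, 0.0497]
orientation: [[1.0, 0.001, -0.0], [0.001, -1.0, 0.0], [-0.0, -0.0, -1.0]]
force: [1.0, -0.9, 0.4]
grip_width: 0.0001
grasp_force: 0.0
```

Request:
apply_moves --commands '[[[0,0,0.008],[0,0,0],-1],[[0,0,0.016],[0,0,0],-1],[[0,0,0.016],[0,0,0],-1]]'

```text
time_s: 6.3
tool_pos: [0.4854, -0.2474, 0.0457]
orientation: [[1.0, 0.001, -0.0], [0.001, -1.0, 0.0], [-0.0, -0.0, -1.0]]
force: [-0.4, 0.3, 0.8]
grip_width: 0.0
grasp_force: 0.0
```

```bash
python3 - <<'E'
from h import *
im=vision.read_camera("wrist")
s=vision.read_camera("side")
b=s[79:179,220:330]
cv2.imwrite("pics/w5.png",np.hstack([im[:, 100:420],cv2.resize(b,(422,384),interpolation=cv2.INTER_CUBIC)]))
S=state();print(S["force"],S["tool_pos"],S["joint_torque"])
E
```

```text
[-0.02038757 -0.0284488  -0.00175156] [ 0.48552821 -0.24744245  0.04589091] [-7.20625530e-05 -4.78168988e+01  4.90131569e+01 -8.67847411e-04
 -4.26602501e-04 -6.73432041e-06]
```

View pics/w5.png

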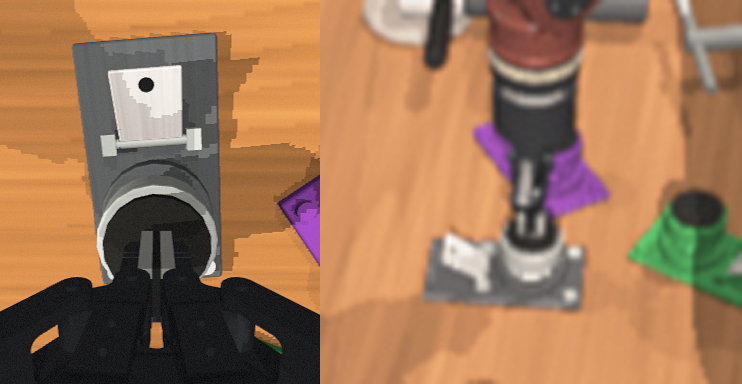

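No contact yet. The finger tips stay at px row ~232, and the pad's front edge is at row ~195. Going on.

Request:
apply_moves --commands '[[[0,0,0.008],[0,0,0],-1],[[0,0,0.016],[0,0,0],-1],[[0,0,0.016],[0,0,0],-1]]'

```text
time_s: 6.78
tool_pos: [0.4856, -0.2476, 0.042]
orientation: [[1.0, 0.001, 0.0], [0.001, -1.0, -0.0], [0.0, 0.0, -1.0]]
force: [0.1, -0.0, 2.2]
grip_width: 0.0004
grasp_force: 1.1
```

Request:
apply_moves --commands '[[[0,0,0.008],[0,0,0],-1],[[0,0,0.016],[0,0,0],-1],[[0,0,0.016],[0,0,0],-1]]'

```text
time_s: 7.15
tool_pos: [0.4857, -0.2476, 0.0384]
orientation: [[1.0, 0.001, 0.0], [0.001, -1.0, -0.0], [0.0, 0.0, -1.0]]
force: [-1.1, 0.2, 6.1]
grip_width: 0.0
grasp_force: 3.0
```

Contact came at TCP z≈0.0435: 6 N at ~5 mm suggests a firm mount. Pressing deeper.

Request:
apply_moves --commands '[[[0,0,0.008],[0,0,0],-1],[[0,0,0.016],[0,0,0],-1],[[0,0,0.022],[0,0,0],-1],[[0,0,0.022],[0,0,0],-1]]'

```text
time_s: 7.65
tool_pos: [0.4858, -0.2477, 0.0336]
orientation: [[1.0, 0.001, 0.001], [0.001, -1.0, -0.001], [0.001, 0.001, -1.0]]
force: [-3.6, 2.2, 11.6]
grip_width: -0.0003
grasp_force: 6.2
```

Request:
apply_moves --commands '[[[0,0,-0.08],[0,0,0],-1],[[0,0,-0.25],[0,0,0],-1]]'

```text
time_s: 7.9
tool_pos: [0.4842, -0.2464, 0.094]
orientation: [[1.0, 0.001, -0.003], [0.001, -1.0, 0.003], [-0.003, -0.003, -1.0]]
force: [0.0, -0.9, -0.3]
grip_width: 0.0003
grasp_force: 0.0
```

```bash
python3 - <<'E'
from h import *
print(state()["tool_pos"],state()["force"])
vision.read_camera("wrist")
for q in ("pad_top_a","mount_a"):
    print(q,[(np.round(w("wrist",d["location"]),3).tolist(),round(d["p"],2)) for d in nets.tip_of(q,"wrist")])
E
```

```text
[ 0.48418801 -0.24636384  0.09402255] [ 0.02960347 -0.88317505 -0.28974837]
pad_top_a [([0.49, -0.253, 0.066], 0.92), ([0.492, -0.391, 0.068], 0.9)]
mount_a [([0.49, -0.255, 0.005], 0.71), ([0.489, -0.393, 0.004], 0.63)]
```

M3 is firm (11.6 N at ~10 mm). On to the middle mount.

Request:
apply_moves --commands '[[[0.034,-0.99,0],[0,0,0],-1],[[0.034,-0.99,0],[0,0,0],-1],[[0.034,-0.99,0],[0,0,0],-1],[[0.034,-0.99,0],[0,0,0],-1],[[0.034,-0.99,0.12],[0,0,0],-1]]'

```text
time_s: 8.68
tool_pos: [0.4947, 0.0036, 0.0658]
orientation: [[1.0, 0.006, 0.003], [0.006, -1.0, -0.0], [0.003, 0.0, -1.0]]
force: [0.7, -0.5, -0.2]
grip_width: 0.0002
grasp_force: 0.0
```

Request:
apply_moves --commands '[[[0,0,0.05],[0,0,0],-1],[[0,0,0.08],[0,0,0],-1],[[0,0,0.1],[0,0,0],-1],[[0,0,0.1],[0,0,0],-1]]'

```text
time_s: 9.18
tool_pos: [0.494, -0.0006, 0.04]
orientation: [[1.0, -0.0, 0.0], [-0.0, -1.0, -0.0], [0.0, 0.0, -1.0]]
force: [0.6, -0.5, -0.1]
grip_width: -0.0002
grasp_force: 0.0
```

Request:
apply_moves --commands '[[[0,0,0.008],[0,0,0],-1],[[0,0,0.016],[0,0,0],-1],[[0,0,0.016],[0,0,0],-1]]'

```text
time_s: 9.55
tool_pos: [0.4943, -0.0002, 0.0362]
orientation: [[1.0, 0.0, 0.001], [0.0, -1.0, -0.001], [0.001, 0.001, -1.0]]
force: [0.7, -0.8, 2.8]
grip_width: -0.0003
grasp_force: 1.0
```

Request:
apply_moves --commands '[[[0,0,0.008],[0,0,0],-1],[[0,0,0.014],[0,0,0],-1],[[0,0,0.014],[0,0,0],-1]]'

```text
time_s: 9.93
tool_pos: [0.4941, -0.0, 0.0324]
orientation: [[1.0, 0.001, 0.001], [0.001, -1.0, -0.0], [0.001, 0.0, -1.0]]
force: [1.6, -2.2, 2.1]
grip_width: 0.0002
grasp_force: 1.5
```

Middle mount gives ~3 N at 11 mm, so it's likely the soft one. On to the third.

Request:
apply_moves --commands '[[[0,0,-0.08],[0,0,0],-1],[[0,0,-0.25],[0,0,0],-1],[[0,0,-0.25],[0,0,0],-1]]'

```text
time_s: 10.3
tool_pos: [0.4954, 0.0, 0.0976]
orientation: [[1.0, 0.001, 0.004], [0.001, -1.0, -0.0], [0.004, 0.0, -1.0]]
force: [0.2, -0.4, -0.2]
grip_width: 0.0003
grasp_force: 0.0
```

Request:
apply_moves --commands '[[[0.12,-0.884,0],[0,0,0],-1],[[0.12,-0.884,0],[0,0,0],-1],[[0.12,-0.884,0],[0,0,0],-1],[[0.12,-0.884,0],[0,0,0],-1],[[0.12,-0.884,0.12],[0,0,0],-1]]'

```text
time_s: 10.92
tool_pos: [0.5283, 0.1778, 0.0658]
orientation: [[0.998, 0.07, -0.001], [0.07, -0.997, 0.036], [0.002, -0.036, -0.999]]
force: [-0.1, -0.5, -0.7]
grip_width: 0.0002
grasp_force: 0.0
```

Request:
apply_moves --commands '[[[0,0,0.04],[0,0,0],-1],[[0,0,0.07],[0,0,0],-1],[[0,0,0.09],[0,0,0],-1],[[0,0,0.09],[0,0,0],-1]]'

```text
time_s: 11.42
tool_pos: [0.5267, 0.1774, 0.0426]
orientation: [[0.998, 0.068, -0.003], [0.068, -0.997, 0.036], [-0.001, -0.036, -0.999]]
force: [-1.0, -0.5, 0.3]
grip_width: -0.0002
grasp_force: 0.0
```

The last joint is near its limit, so I'll lift and yaw the tool back.

Request:
apply_moves --commands '[[[0,0,-0.15],[0,0,0],-1],[[0,0,-0.2],[0,0,-0.2],-1],[[0,0,-0.2],[0,0,-0.5],-1],[[0,0,-0.2],[0,0,-0.8],-1],[[0,0,-0.2],[0,0,-0.8],-1]]'

```text
time_s: 12.05
tool_pos: [0.5272, 0.1758, 0.0932]
orientation: [[0.764, 0.645, -0.003], [0.645, -0.763, 0.036], [0.021, -0.029, -0.999]]
force: [-0.5, -0.2, 0.1]
grip_width: -0.0001
grasp_force: 0.0
```

```bash
python3 - <<'E'
from h import *
vision.read_camera("wrist")
for q in ("pad_top_a","tag_face_a","mount_a"):
    print(q,[(np.round(w("wrist",d["location"]),3).tolist(),round(d["p"],2)) for d in nets.tip_of(q,"wrist")])
S=state();print(S["tool_pos"],S["orientation"],S["q"],S["force"])
E
```

```text
pad_top_a [([0.523, 0.221, 0.061], 0.73)]
tag_face_a [([0.559, 0.016, 0.028], 0.81), ([0.594, 0.23, 0.029], 0.8)]
mount_a [([0.488, -0.007, 0.002], 0.95), ([0.524, 0.222, 0.004], 0.73)]
[0.52701375 0.17581546 0.09282917] [[ 0.76825228  0.64014034 -0.00296465]
 [ 0.63981135 -0.76769098  0.03594438]
 [ 0.02073352 -0.02951117 -0.99934939]] [ 0.06508861 -0.02588505 -0.25601209  1.34129015  0.03606892  2.51193219] [-0.26304799  0.124116   -0.35983048]
```

Request:
apply_moves --commands '[[[0.103,-0.148,0.006],[-0.038,-0.026,0],-1],[[0.103,-0.148,0.006],[-0.038,-0.026,0],-1],[[0.1,-0.145,0.138],[-0.038,-0.026,0],-1],[[0.1,-0.145,0.138],[-0.038,-0.026,0],-1]]'

```text
time_s: 12.75
tool_pos: [0.5206, 0.2202, 0.0573]
orientation: [[0.768, 0.641, -0.004], [0.641, -0.768, -0.001], [-0.004, -0.002, -1.0]]
force: [0.5, -0.2, -0.2]
grip_width: -0.0002
grasp_force: 0.0
```

Level over the pad; going down to about 0.039, then 0.034.

Request:
apply_moves --commands '[[[0,0,0.04],[0,0,0],-1],[[0,0,0.056],[0,0,0],-1],[[0,0,0.076],[0,0,0],-1],[[0,0,0.076],[0,0,0],-1]]'

```text
time_s: 13.25
tool_pos: [0.5229, 0.2207, 0.0408]
orientation: [[0.767, 0.642, 0.001], [0.642, -0.767, -0.0], [0.0, 0.001, -1.0]]
force: [0.5, -1.7, 1.9]
grip_width: 0.0003
grasp_force: 0.9
```

Request:
apply_moves --commands '[[[0,0,0.008],[0,0,0],-1],[[0,0,0.014],[0,0,0],-1],[[0,0,0.02],[0,0,0],-1],[[0,0,0.02],[0,0,0],-1]]'

```text
time_s: 13.75
tool_pos: [0.523, 0.2207, 0.0362]
orientation: [[0.767, 0.642, 0.001], [0.642, -0.767, -0.0], [0.0, 0.001, -1.0]]
force: [-1.5, -3.0, 5.8]
grip_width: -0.0001
grasp_force: 2.8
```

Request:
apply_moves --commands '[[[0,0,0.008],[0,0,0],-1],[[0,0,0.014],[0,0,0],-1],[[0,0,0.014],[0,0,0],-1]]'

```text
time_s: 14.12
tool_pos: [0.523, 0.2207, 0.033]
orientation: [[0.767, 0.642, 0.001], [0.642, -0.767, -0.0], [0.0, 0.001, -1.0]]
force: [-2.2, -2.1, 7.9]
grip_width: -0.0001
grasp_force: 4.1
```

Request:
apply_moves --commands '[[[0,0,-0.1],[0,0,0],-1],[[0,0,-0.25],[0,0,0],-1],[[0,0,-0.25],[0,0,0],-1]]'

```text
time_s: 14.5
tool_pos: [0.5246, 0.2214, 0.0977]
orientation: [[0.767, 0.642, 0.005], [0.642, -0.767, 0.001], [0.004, 0.002, -1.0]]
force: [0.7, 0.2, 0.3]
grip_width: 0.0004
grasp_force: 0.0
```

```bash
python3 - <<'E'
from h import *
cv2.imwrite("pics/t2.png",vision.read_camera("top"))
for c in("side","top"):
  vision.read_camera(c)
  for q in ("pad_top_a","tag_face_a","mount_a"):
    print(c,q,[(np.round(w(c,d["location"]),3).tolist(),round(d["p"],2)) for d in nets.tip_of(q,c)])
S=state();print(S["tool_pos"],S["q"],S["force"],S["time_s"])
E
```

```text
side pad_top_a [([0.312, 0.466, 0.062], 0.91), ([0.192, 0.293, 0.065], 0.85), ([0.486, -0.249, 0.065], 0.72), ([0.523, 0.224, 0.065], 0.65), ([0.498, -0.002, 0.063], 0.49), ([0.339, -0.307, 0.062], 0.44)]
side tag_face_a [([0.379, 0.443, 0.03], 0.73), ([0.597, 0.235, 0.031], 0.62), ([0.562, -0.244, 0.031], 0.6), ([0.17, 0.363, 0.03], 0.42), ([0.277, -0.275, 0.034], 0.4)]
side mount_a [([0.311, 0.467, -0.0], 0.89), ([0.485, -0.248, 0.002], 0.85), ([0.188, 0.287, 0.004], 0.78), ([0.53, 0.217, 0.006], 0.75), ([0.498, -0.003, -0.0], 0.64), ([0.342, -0.306, 0.005], 0.6)]
top pad_top_a [([0.485, -0.387, 0.062], 0.64), ([0.484, -0.25, 0.061], 0.62), ([0.338, -0.309, 0.066], 0.59), ([0.493, 0.001, 0.06], 0.55), ([0.523, 0.223, 0.062], 0.53), ([0.309, 0.469, 0.064], 0.46)]
top tag_face_a [([0.271, -0.281, 0.033], 0.69), ([0.528, -0.444, 0.035], 0.65), ([0.562, 0.012, 0.032], 0.62), ([0.594, 0.229, 0.029], 0.61), ([0.561, -0.24, 0.028], 0.55)]
top mount_a [([0.493, -0.0, 0.0], 0.72), ([0.491, -0.386, 0.002], 0.71), ([0.339, -0.305, -0.0], 0.7), ([0.486, -0.245, 0.002], 0.57), ([0.523, 0.222, 0.003], 0.56), ([0.353, 0.244, 0.001], 0.51)]
[0.52215006 0.22081676 0.09379634] [ 1.69485293e-01  1.76856466e-02 -2.10400306e-01  1.34391837e+00
 -6.50196901e-05  2.61397681e+00] [-0.60391201  0.52349087  0.80037135] 14.95
```

M1 is firm too (8 N at 10 mm), which leaves the middle mount as soft. I'll press it once more to confirm that its pad stays low.

Request:
apply_moves --commands '[[[-0.656,0.603,0],[0,0,0],-1],[[-0.656,0.603,0],[0,0,0],-1],[[-0.656,0.603,0],[0,0,0],-1],[[-0.656,0.603,0],[0,0,0],-1],[[-0.656,0.603,0.12],[0,0,0],-1]]'

```text
time_s: 15.58
tool_pos: [0.4952, -0.0029, 0.0662]
orientation: [[0.769, 0.639, 0.004], [0.639, -0.769, -0.002], [0.002, 0.004, -1.0]]
force: [0.5, 0.3, -0.7]
grip_width: -0.0
grasp_force: 0.0
```

Request:
apply_moves --commands '[[[0,0,0.06],[0,0,0],-1],[[0,0,0.086],[0,0,0],-1],[[0,0,0.098],[0,0,0],-1],[[0,0,0.098],[0,0,0],-1]]'

```text
time_s: 16.08
tool_pos: [0.4939, 0.0003, 0.0404]
orientation: [[0.766, 0.643, 0.0], [0.643, -0.766, -0.0], [0.0, 0.0, -1.0]]
force: [0.8, -0.3, 0.3]
grip_width: 0.0001
grasp_force: 0.0
```

Request:
apply_moves --commands '[[[0,0,0.01],[0,0,0],-1],[[0,0,0.02],[0,0,0],-1],[[0,0,0.03],[0,0,0],-1],[[0,0,0.03],[0,0,0],-1]]'

```text
time_s: 16.58
tool_pos: [0.4939, -0.0, 0.0325]
orientation: [[0.767, 0.642, 0.0], [0.642, -0.767, -0.0], [0.0, 0.0, -1.0]]
force: [2.3, 0.2, 2.2]
grip_width: -0.0001
grasp_force: 1.1
```

Soft mount confirmed: contact came later and it took ~2 N. Lifting and moving above its tag.

Request:
apply_moves --commands '[[[0,0,-0.1],[0,0,0],-1],[[0,0,-0.25],[0,0,0],-1],[[0.253,0.141,-0.25],[0,0,0],-1],[[0.253,0.141,-0.25],[0,0,0],-1],[[0.253,0.141,-0.1],[0,0,0],-1]]'

```text
time_s: 17.2
tool_pos: [0.5668, 0.0132, 0.0588]
orientation: [[0.766, 0.642, 0.003], [0.642, -0.766, -0.001], [0.001, 0.003, -1.0]]
force: [-0.5, 1.0, -0.5]
grip_width: -0.0003
grasp_force: 0.0
```

```bash
python3 - <<'E'
from h import *
im=vision.read_camera("wrist")
for q in ("pad_top_a","tag_face_a"):
    print(q,[(np.round(w("wrist",d["location"]),3).tolist(),round(d["p"],2)) for d in nets.tip_of(q,"wrist")])
S=state();print(S["tool_pos"],S["time_s"])
s=vision.read_camera("side")
P=vision.camera_params("side");K=np.array(P["intrinsics"]);T=np.linalg.inv(np.array(P["cam_to_world"]))
c=(T@np.r_[.55,.01,.04,1])[:3]; u=K@[c[0],-c[1],-c[2]]; x,y=(u[:2]/u[2]).astype(int)
b=s[y-60:y+40,x-55:x+55]
cv2.imwrite("pics/w6.png",np.hstack([im[:, 100:420],cv2.resize(b,(422,384),interpolation=cv2.INTER_CUBIC)]))
E
```

```text
pad_top_a []
tag_face_a [([0.557, 0.016, 0.026], 0.94)]
[0.56217292 0.01386273 0.05538668] 17.35
```

View pics/w6.png

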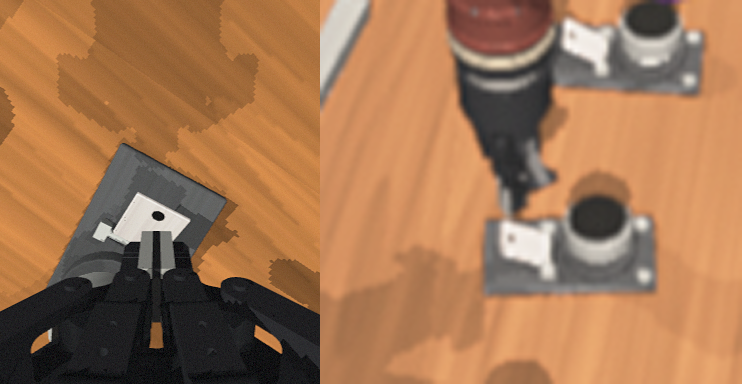

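The tips are over the tag (hole at px ~(258,215) in the full picture, tips at ~(256,232)), and the pad is clear to the side. Pressing down.

Request:
apply_moves --commands '[[[0,0,0.1],[0,0,0],-1],[[0,0,0.15],[0,0,0],-1],[[0,0,0.18],[0,0,0],-1],[[0,0,0.18],[0,0,0],-1]]'

```text
time_s: 17.9
tool_pos: [0.5647, 0.0135, 0.0128]
orientation: [[0.767, 0.642, -0.0], [0.642, -0.767, -0.0], [-0.0, 0.0, -1.0]]
force: [0.1, -0.1, 0.0]
grip_width: 0.0001
grasp_force: 0.0
```

Request:
apply_moves --commands '[[[0,0,0.012],[0,0,0],-1],[[0,0,0.024],[0,0,0],-1],[[0,0,0.024],[0,0,0],-1]]'

```text
time_s: 18.27
tool_pos: [0.5647, 0.0135, 0.0064]
orientation: [[0.767, 0.642, -0.0], [0.642, -0.767, -0.0], [-0.0, -0.0, -1.0]]
force: [0.4, 1.0, 0.6]
grip_width: -0.0
grasp_force: 0.2
```

Request:
apply_moves --commands '[[[0,0,0.012],[0,0,0],-1],[[0,0,0.024],[0,0,0],-1],[[0,0,0.024],[0,0,0],-1]]'

```text
time_s: 18.65
tool_pos: [0.5643, 0.0136, 0.0]
orientation: [[0.767, 0.642, -0.001], [0.642, -0.767, 0.0], [-0.001, -0.001, -1.0]]
force: [-0.3, 0.1, 1.2]
grip_width: -0.0002
grasp_force: 0.0
```

Request:
apply_moves --commands '[[[0,0,0.01],[0,0,0],-1],[[0,0,0.018],[0,0,0],-1],[[0,0,0.018],[0,0,0],-1]]'

```text
time_s: 19.02
tool_pos: [0.5647, 0.0136, -0.0035]
orientation: [[0.767, 0.642, -0.0], [0.642, -0.767, -0.0], [-0.0, 0.0, -1.0]]
force: [-2.0, -0.4, 6.3]
grip_width: 0.0001
grasp_force: 3.6
```

Request:
apply_moves --commands '[[[0,0,0.004],[0,0,0],-1],[[0,0,0.004],[0,0,0],-1],[[0,0,0.004],[0,0,0],-1]]'

```text
time_s: 19.4
tool_pos: [0.5648, 0.0135, -0.0037]
orientation: [[0.767, 0.642, 0.0], [0.642, -0.767, -0.0], [-0.0, 0.0, -1.0]]
force: [-6.5, 0.8, 14.7]
grip_width: -0.0001
grasp_force: 7.2
```

Request:
apply_moves --commands '[[[0,0,-0.1],[0,0,0],-1],[[0,0,-0.3],[0,0,0],-1],[[0,0,-0.5],[0,0,0],-1],[[0,0,-0.6],[0,0,0],-1],[[0,0,-0.6],[0,0,0],-1]]'

```text
time_s: 20.02
tool_pos: [0.566, 0.0133, 0.147]
orientation: [[0.767, 0.642, 0.003], [0.642, -0.767, -0.001], [0.002, 0.003, -1.0]]
force: [0.7, 0.7, -0.6]
grip_width: 0.0002
grasp_force: 0.0
```

```bash
python3 - <<'E'
from h import *
im=vision.read_camera("wrist"); 
for q in ("pad_top_a","tag_face_a","mount_a"):
    print(q,[(np.round(w("wrist",d["location"]),3).tolist(),round(d["p"],2)) for d in nets.tip_of(q,"wrist")])
s=vision.read_camera("side")
for q in ("tag_face_a","mount_a"):
    print(q,[(np.round(w("side",d["location"]),3).tolist(),round(d["p"],2)) for d in nets.tip_of(q,"side")])
cv2.imwrite("pics/w7.png",np.hstack([im[:, 100:420],cv2.resize(s[120:280,190:310],(360,384*360//288))[:384]]) if 0 else np.hstack([im[:,100:420],cv2.resize(s[120:280,190:323],(320,384))]))
print(state()["time_s"],state()["tool_pos"])
E
```

```text
pad_top_a [([0.489, -0.003, 0.055], 0.59)]
tag_face_a [([0.562, 0.017, 0.011], 0.67)]
mount_a [([0.484, -0.003, -0.002], 0.9), ([0.524, 0.223, -0.001], 0.78)]
tag_face_a [([0.57, 0.014, 0.017], 0.67), ([0.273, -0.275, 0.034], 0.56), ([0.561, -0.244, 0.033], 0.49), ([0.38, 0.446, 0.031], 0.49), ([0.594, 0.236, 0.035], 0.47), ([0.168, 0.36, 0.029], 0.47), ([0.532, -0.448, 0.032], 0.46), ([0.525, 0.219, 0.005], 0.37)]
mount_a [([0.525, 0.216, 0.004], 0.88), ([0.49, -0.386, 0.002], 0.83), ([0.495, -0.003, 0.0], 0.82), ([0.311, 0.468, 0.001], 0.75), ([0.187, 0.289, 0.003], 0.7), ([0.488, -0.252, -0.004], 0.58), ([0.343, -0.307, 0.007], 0.58), ([0.496, -0.0, 0.063], 0.18)]
20.375 [0.56404705 0.01369831 0.14370126]
```

View pics/w7.png

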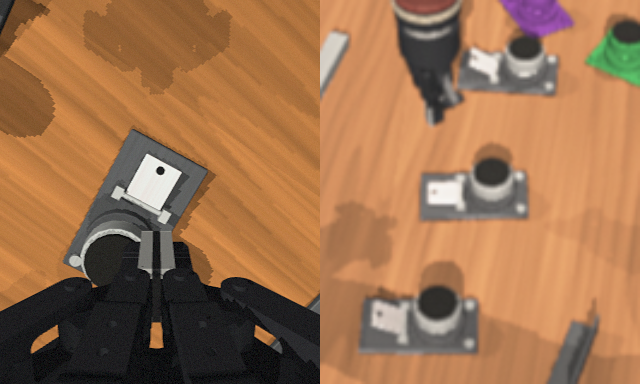

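The picture shows the middle tag flat at (445,193) in the side crop, while the other two stand up at (483,65) and (390,320). The mounts haven't moved and the gripper is clear.

```bash
python3 -c "
from bench import ctrl
print(ctrl.close_job())"
```

```text
the job is handed in; nothing more can be done
None
```

I pressed all three pads, found the middle mount (pad at about x 0.494, y 0.000) to be the softest at about 3 N for 11 mm, and pushed its tag flat; the other two tags are still up, the mounts stayed in place, and the job is handed in, with no verdict returned.

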